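# Start the rinse of a new water filter

### The arm

A 7-joint arm with a two-finger parallel gripper is mounted at the origin on the work surface. World frame = base frame: x ahead of the robot, y to its left, z up, the work surface at z = 0. Lengths are in m, angles in degrees, forces in N, time in s.
With the tool pointing down it reaches from about 0.425 to 0.875 m from the base axis. Payload 4.7 kg.
Tool frame: the origin (TCP) lies midway between the tips of the shut fingers; the grasp point (between the pads) lies 19 mm behind it; z points along the fingers, y is the line along which they close (so a half turn about z gives the same grasp; the last joint's range is limited). The gripper opens to 85 mm and grips with 20 to 120 N. Pads are 22 mm wide; open, the fingers measure 114 mm over their backs; the gripper's body (76 mm by 85 mm) begins 54 mm behind the grasp point. The pads swing forward as they close: fully open they stand 13 mm farther back than shut.
Start: joints at [-72.531, 18.392, -4.016, 83.108, 1.295, 78.541, -3.26], TCP at [0.186, 0.623, 0.231] pointing down, gripper open.
Joint ranges: [-163.93, 163.93], [-17.29, 119.83], [-79.2, 71.16], [3.27, 140.29], [-89.18, 269.18], [5.43, 117.66], [-154.24, 154.24]. Speed limits (degrees/s): [147.25, 147.25, 180, 180, 180, 180, 180].

### API

Orientations are given as [roll, pitch, yaw] about the fixed x, y, z axes, in that order (R = Rz(yaw) Ry(pitch) Rx(roll)).
In Python, from plant import manip gives the robot as it stands. Calls block until the motion is done:
- manip.goto(position, orientation): joint-space move of the TCP to a pose.
- manip.servo_line(position, ori=None, v=0.15, stop_force=None): straight line of the TCP; ori=None keeps the orientation; v is the mean speed in m/s. With stop_force (N) it stops when the force on the tool has changed by that much, and returns True; else False.
- manip.movej(angles): joint-space move.
- manip.let_go() and manip.grab(grasp_force=None): open the fingers fully, or close them until they stop; grasp_force is the grip in N (None keeps the last).
- manip.dwell(seconds).
- manip.solve_ik(position, orientation): joint angles nearest the present ones, or None.
- manip.sense(): the state.
- manip.grab_frame(name): name is "scene" or "top" or "wrist"; returns a dict with "pixels" (400x640x3 uint8, blue, green, red), "z_map" (400x640 float32, m along the optical axis (not along the pixel's ray), 0 where there is no reading), "camera_matrix" (3x3 intrinsics, pixels), "k1" (the pictures are not rectified: a ray, as slopes to the right and down, at radius r is drawn at 1 + k1 r^2 times it, then the intrinsics apply), "position" and "attitude" of the camera in the world. Camera axes: x right, y down, z forward; pixel columns grow to the right and rows downward; lengths in m; the calibration is good to about 2 mm. A picture is of the moment at which its call begins.
A pose or a line that the arm cannot do raises manip.IKError and nothing moves.
- manip.finish_job(): hands the job in; it is judged then, once.
Trained networks look in a picture, given as the dict that the camera call returned (one of the last four; its "shot" number tells which), for a name from the list of things; names that differ only in an ending like _2 or _b are one class to them, and where a whole thing is asked for, a point or a joint stands for the part that bears it (a point fixed in the world has none). Each returns a list of dicts, best first, with "conf" (0 to 1); they miss things now and then, are a little off and sometimes report something else, mostly with a low value. They report only what shows in the picture. A call takes as long as a camera call. They do not tell look-alikes from the thing itself.
- manip.recognise(name, picture): "centre" ([row, column] in pixels, amid what is visible of it).
- manip.cut_out(name, picture): "pixels" (400x640 bool, what is visible of it) and "centre" ([row, column] in pixels, amid what is visible of it).
- manip.mark_of(name, picture): "centre" ([row, column] in pixels: a listed point, or the origin of a listed thing).
The state is a dict: "time_s": time; "joints": joint angles; "joint_velocities": joint speeds; "effort": joint torques, N m; "tcp_pos": TCP position; "ee_rot": TCP orientation; "force": force on the tool from outside, world axes, zero at the start; "ft_torque": the same for the moment, N m; "opening": finger opening in m; "finger_force": force on a finger pad.
Only numpy, scipy, OpenCV 4.12 (cv2) and the standard library are available. Lean on these libraries where they do the work, as an engineer would, in place of code of your own. Each camera call takes 0.05 s, during which the arm holds its last target. There are 200 camera calls.

### The job

A new filter has been fitted and must be rinsed into the basin. Swing the tap's spout off the filter console until its mouth is well inside the basin's rim seen from above and let it rest there; then take the reset pin from its wooden stand, press the recessed button in the console's sloping face fully down with the pin's tip for about half a second, and put the pin back in its stand, fully home and upright. Do not press the button before the spout is over the basin, and leave the mug, the old cartridge and the soap bottle where they stand.

Things in the scene. Friction and masses are not known exactly. Their poses are not given: they have to be found in the camera images.
- tap_pivot (a point): Swivel axis of the tap (vertical), at the height of the spout bar's centre line, 200 mm above the worktop. The tap is a fixed upright steel column 38 mm in diameter (foot 64 mm); a collar at the top reaches to 217 mm.
- spout (a joint): Swivel angle of the spout (rad), -1.9 to 1.9: 0 = the spout points straight at the robot side (-x) from the tap, positive = turned anticlockwise seen from above (its mouth goes towards -y). At angle q the mouth lies from the tap axis in the direction (-cos q, -sin q). Moves freely with light friction (about 1 N at the bar) and stays where it is left.
- spout_bar (a point): Point on the centre line of the spout's level round steel bar, 150 mm from the tap axis. The bar is 22 mm in diameter, 200 mm above the worktop (top at 211 mm), and runs 200 mm out from the tap axis, then bends down.
- spout_mouth (a point): Mouth of the spout: underside of the dark 26 mm nozzle at the spout's end, 200 mm from the tap axis, 150 mm above the worktop.
- basin: Fixed open steel rinsing basin, 200 mm (its x) by 180 mm (its y), 80 mm high (rim bead to 84 mm), walls 5 mm; origin at the centre of its underside. It stands to the left or the right of the tap.
- console: Fixed grey filter console (a display strip near its high edge) on a black foot, in front of the tap, 150 mm wide (its y). Origin: centre of its underside; z up. The flat face is 140 mm long and slopes at 35 degrees from level, low edge (60 mm high) towards its own -x and high edge (140 mm) towards +x; outward normal of the face in its frame: (-0.574, 0, 0.819).
- reset_hole (a point): Centre of the round hole, 19 mm in diameter, in the middle of the console's sloping face, level with the face; 100 mm straight above the console's origin. The button lies in it, 6 mm below the face along the normal. Its axes are those of the console (not tilted).
- reset (a joint): Travel of the recessed reset button (14 mm white disc), m: 0 = out, 0.005 = fully down. It moves along the face's normal, springs back, and takes about 4.5 N to go fully down.
- stand: Fixed wooden block 70 x 70 mm, 65 mm high, on the other side of the tap from the basin; origin at the centre of its underside. An upright through-hole 14 mm in diameter in the middle of its top, mouth chamfered by 3 mm.
- pin: Loose reset pin, about 60 g, standing upright in the stand. Origin at its tip, z up along the pin to the handle. Steel shaft 8 mm in diameter, 55 mm long; a black collar 28 mm in diameter from 55 to 61 mm; a round black handle 18 mm in diameter from 61 to 125 mm. When home the collar rests on the stand's top and the tip hangs 10 mm above the worktop.
- pin_collar (a point): Centre of the underside of the pin's collar, 55 mm from its tip; 65 mm above the worktop when the pin is home.
- mug: Bystander: white mug, 80 mm in diameter, 90 mm high; origin at the centre of its underside.
- cartridge: Bystander: spent white filter cartridge, 60 mm in diameter, 110 mm high, standing; origin at the centre of its underside.
- soap: Bystander: soap bottle, 60 mm in diameter, 170 mm high, beyond the tap; origin at the centre of its underside.
Mind the look-alikes: they are no part of the job. Leave any orange look-alike of the pin alone.

How it is judged:
By the outcome, as a careful person would: the job done as asked, in the order asked, and still so for the second after the job is handed in, with the robot touching nothing.
It also fails if it takes over 61 s, if anything falls off the work surface, if the arm or the gripper's body presses on something with over 40 N, if the wrist force passes 120 N, or if a joint passes its speed limit or range.

## Working session

There is one attempt and no reset: what is moved stays moved. The work goes in short steps, each a Python script; the robot and the scene stay as the last script left them, time stands still between calls to the robot, and variables do not carry over. Pictures are saved under pics/ and viewed, at most 12 in all, crops included, and the job is handed in when it is done.

```bash
mkdir -p pics
cat > h.py <<'E'
import numpy as np, cv2
from plant import manip
from scipy.spatial.transform import Rotation as R
def cam(p):
    a=np.array(p["attitude"],float)
    Rm=a if a.shape==(3,3) else (R.from_euler('xyz',a,degrees=True).as_matrix() if a.size==3 else R.from_quat(a).as_matrix())
    return Rm,np.array(p["position"]),np.array(p["camera_matrix"]),p["k1"]
def ray(p,rc):
    Rm,t,K,k1=cam(p)
    d=np.array([(rc[1]-K[0,2])/K[0,0],(rc[0]-K[1,2])/K[1,1]]);u=d.copy()
    for _ in range(20): u=d/(1+k1*(u@u))
    return u,Rm,t
def at_z(p,rc,z):
    u,Rm,t=ray(p,rc);d=Rm@np.r_[u,1]
    return t+d*(z-t[2])/d[2]
def at_depth(p,rc,dz=None):
    u,Rm,t=ray(p,rc)
    if dz is None:
        r,c=int(round(rc[0])),int(round(rc[1])); w=p["z_map"][max(r-1,0):r+2,max(c-1,0):c+2]; w=w[w>0]
        if not len(w): return None
        dz=np.median(w)
    return t+Rm@(np.r_[u,1]*dz)
def cloud(p,mask):
    rr,cc=np.nonzero(mask&(p["z_map"]>0))
    Rm,t,K,k1=cam(p)
    d=np.c_[(cc-K[0,2])/K[0,0],(rr-K[1,2])/K[1,1]];u=d.copy()
    for _ in range(20): u=d/(1+k1*(u**2).sum(1,keepdims=True))
    z=p["z_map"][rr,cc][:,None]
    return t+(np.c_[u,np.ones(len(u))]*z)@Rm.T
E
python3 - <<'E'
from h import *
np.set_printoptions(precision=3,suppress=True)
H={'tap_pivot':.2,'spout_bar':.2,'spout_mouth':.15,'basin':0,'console':0,'reset_hole':.1,'stand':0,'pin':.01,'pin_collar':.065,'mug':0,'cartridge':0,'soap':0}
for n in ("top","scene"):
    p=manip.grab_frame(n); cv2.imwrite(f"pics/{n}0.png",p["pixels"])
    if n=="top": print(p["attitude"],p["position"],p["camera_matrix"],p["k1"])
    for k,z in H.items():
        for o in manip.mark_of(k,p): print(n,k,round(o["conf"],2),np.array(o["centre"]),at_z(p,o["centre"],z))
print(manip.sense()["time_s"])
E
```

```text
[-167.986    0.301  -92.303] [0.346 0.015 0.996] [[367.675   0.    312.975]
 [  0.    367.675 197.793]
 [  0.      0.      1.   ]] -0.04430740688495026
top tap_pivot 0.58 [142. 335.] [ 0.644 -0.043  0.2  ]
top spout_bar 0.85 [203.2 349.2] [ 0.5   -0.067  0.2  ]
top spout_bar 0.54 [209.2 337.3] [ 0.488 -0.04   0.2  ]
top spout_mouth 0.83 [228.4 352.9] [ 0.45  -0.077  0.15 ]
top basin 0.86 [174.6 409.6] [ 0.613 -0.262  0.   ]
top console 0.98 [210.1 335. ] [ 0.521 -0.047  0.   ]
top reset_hole 0.71 [203.9 336.9] [ 0.519 -0.046  0.1  ]
top reset_hole 0.66 [227.7 354.4] [ 0.458 -0.086  0.1  ]
top stand 0.64 [191.5 255.8] [0.582 0.17  0.   ]
top stand 0.24 [211.6 332. ] [ 0.517 -0.039  0.   ]
top pin 0.65 [161.7 277.7] [0.663 0.107 0.01 ]
top pin 0.62 [185.6 226.3] [0.6   0.251 0.01 ]
top pin 0.53 [185.2 259. ] [0.598 0.16  0.01 ]
top pin 0.47 [221.6 263.5] [0.495 0.149 0.01 ]
top pin 0.24 [229.2 357.9] [ 0.464 -0.105  0.01 ]
top pin_collar 0.62 [183.4 253.7] [0.589 0.166 0.065]
top pin_collar 0.53 [182.2 220.4] [0.596 0.253 0.065]
top pin_collar 0.51 [153.1 279. ] [0.669 0.098 0.065]
top
[... 493 characters left out ...]
scene reset_hole 0.81 [197.1 314.2] [ 0.523 -0.037  0.1  ]
scene reset_hole 0.29 [178.7 265.8] [ 0.574 -0.184  0.1  ]
scene stand 0.94 [284.  344.1] [0.589 0.168 0.   ]
scene pin 0.8 [263.6 368.1] [0.508 0.157 0.01 ]
scene pin 0.66 [289.5 294.5] [0.694 0.124 0.01 ]
scene pin 0.6 [312.3 359.7] [0.622 0.261 0.01 ]
scene pin_collar 0.72 [270.1 298.2] [0.685 0.128 0.065]
scene pin_collar 0.71 [262.3 345.3] [0.588 0.169 0.065]
scene pin_collar 0.6 [290.9 359.5] [0.62  0.255 0.065]
scene pin_collar 0.58 [247.8 368.4] [0.515 0.162 0.065]
scene mug 0.75 [165.5 320.8] [ 0.315 -0.292  0.   ]
scene cartridge 0.62 [265.  457.2] [ 0.335  0.278 -0.   ]
scene soap 0.88 [266.6 250.1] [ 0.73 -0.01  0.  ]
1.3
```

View pics/top0.png

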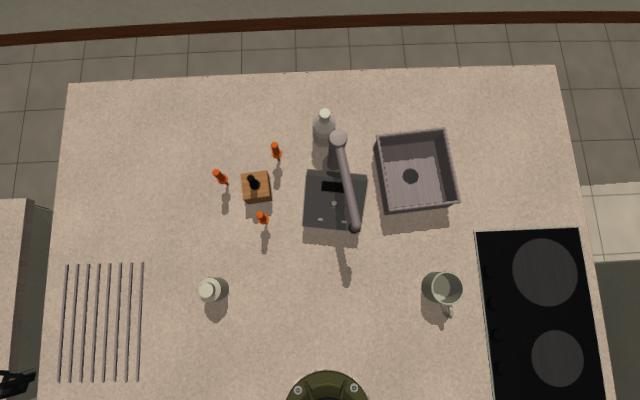

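View pics/scene0.png

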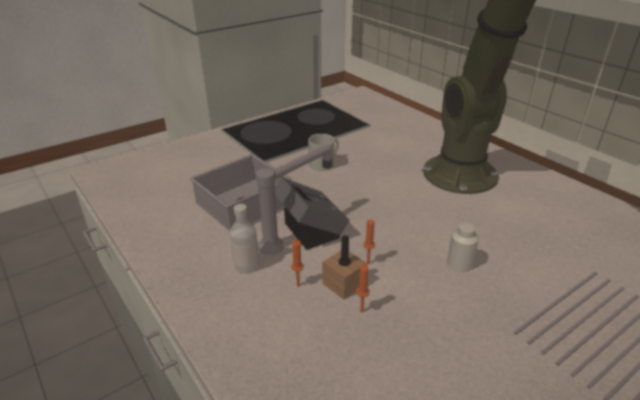

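Top view: the spout runs from the tap (142,335) over the console to its mouth (228,353). The basin is at (172,417), so q must increase. Candidates for the pin are the black one in the wooden stand (183,254) and the orange look-alikes at (153,278), (178,222) and (216,263). I choose the black one, as it stands in the wooden stand. Next I'll refine with depth and check it in a crop.

Run:
```python
from h import *
np.set_printoptions(precision=4,suppress=True)
for n in ("top","scene"):
    p=manip.grab_frame(n)
    if n=="top":
        c=p["pixels"][135:235,205:375]; cv2.imwrite("pics/crop.png",cv2.resize(c,(765,450),interpolation=cv2.INTER_CUBIC))
    for k in ("console","basin","stand","pin","spout","tap_pivot","soap"):
        for o in manip.cut_out(k,p)[:5]:
            m=cv2.erode(o["pixels"].astype(np.uint8),np.ones((3,3))).astype(bool) if k not in("pin",) else o["pixels"]
            P=cloud(p,m)
            if len(P)<4: continue
            print(n,k,round(o["conf"],2),np.array(o["centre"]),len(P),"med",np.median(P,0),"p5",np.percentile(P,5,0),"p95",np.percentile(P,97,0))
            if k=="console":
                for _ in range(6):
                    c0=np.median(P,0) if _==0 else P.mean(0)
                    nn=np.linalg.svd(P-c0)[2][2]; nn*=np.sign(nn[2]); r=abs((P-c0)@nn)
                    P=P[r<max(.004,np.percentile(r,85))] if _<5 else P
                print("  plane n",nn,"c",c0,"yaw",np.degrees(np.arctan2(-nn[1],-nn[0])),"tilt",np.degrees(np.arccos(nn[2])),len(P))
            if k=="basin":
                Q=P[P[:,2]>.07]; 
                if len(Q)>10: print("  rim rect",cv2.minAreaRect((Q[:,:2]*1000).astype(np.float32)))
            if k=="stand":
                Q=P[abs(P[:,2]-.065)<.006]
                if len(Q)>5: print("  top rect",cv2.minAreaRect((Q[:,:2]*1000).astype(np.float32)))
            if k=="pin":
                Q=P[P[:,2]>.08]; print("   handle",np.median(Q,0) if len(Q) else None,P[:,2].max())
```

```text
top console 0.86 [199.8 328.4] 2529 med [ 0.5307 -0.0226  0.1072] p5 [ 0.4741 -0.105   0.0667] p95 [0.592  0.0315 0.1388]
  plane n [-0.5654  0.081   0.8209] c [ 0.5271 -0.0261  0.1047] yaw -8.151986424273167 tilt 34.82887956249527 2121
top basin 0.65 [168.  414.7] 5706 med [ 0.6181 -0.2739  0.0074] p5 [ 0.5132 -0.3505  0.0031] p95 [ 0.7066 -0.1689  0.0846]
  rim rect ((606.5465087890625, -260.4630126953125), (203.51702880859375, 187.94107055664062), 4.680712699890137)
top stand 0.73 [188.7 253.8] 553 med [0.5697 0.1544 0.0647] p5 [0.5503 0.1284 0.0268] p95 [0.6167 0.1932 0.0682]
  top rect ((585.4680786132812, 160.71371459960938), (68.42569732666016, 67.06346130371094), 6.330212593078613)
top pin 0.54 [179.1 252.5] 139 med [0.5814 0.1595 0.0922] p5 [0.5747 0.1509 0.0667] p95 [0.5935 0.1773 0.1376]
   handle [0.582  0.1605 0.1289] 0.13834742476740813
top pin 0.53 [217.6 261.7] 117 med [0.4924 0.1391 0.0953] p5 [0.4861 0.1324 0.0591] p95 [0.5088 0.1531 0.1278]
   handle [0.494  0.1399 0.1234] 0.12844659395960223
top pin 0.19 [292.  214.5] 622 med [0.3232 0.2621 0.0892] p5 [0.3005 0.24
[... 1084 characters left out ...]
40795898438), (70.33763122558594, 71.6369857788086), 5.737915515899658)
scene pin 0.77 [251.3 342.1] 274 med [0.593  0.1694 0.0965] p5 [0.5814 0.1589 0.0663] p95 [0.6001 0.1757 0.133 ]
   handle [0.5923 0.1691 0.1126] 0.1348345395029309
scene pin 0.74 [288.7 361.3] 381 med [0.614  0.2556 0.0736] p5 [ 0.5832  0.2243 -0.0024] p95 [0.6212 0.2627 0.1218]
   handle [0.6151 0.2567 0.1072] 0.12370670321239241
scene pin 0.69 [258.6 294.5] 279 med [0.6778 0.1117 0.0791] p5 [0.6688 0.1041 0.0163] p95 [0.6851 0.1187 0.1233]
   handle [0.6781 0.1117 0.1035] 0.12490448210230443
scene tap_pivot 0.57 [191.3 266.9] 1784 med [ 0.6535 -0.037   0.1581] p5 [ 0.4621 -0.069   0.0096] p95 [ 0.6726 -0.0242  0.2146]
```

View pics/crop.png

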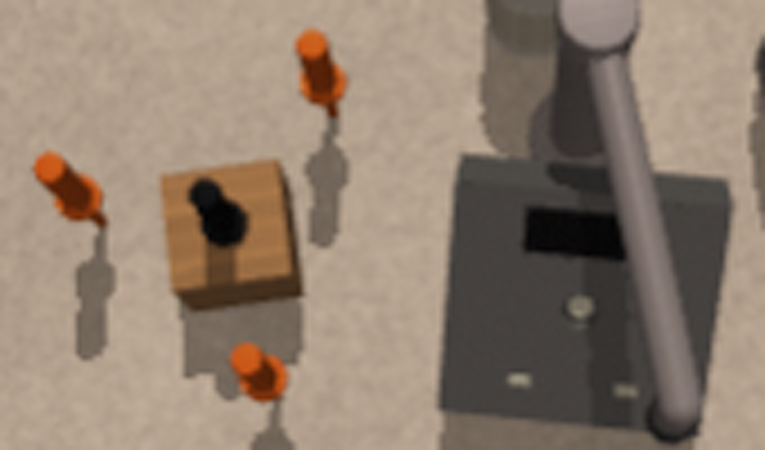

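The crop confirms it: the pin in the wooden stand is black, at about (.588, .163), with three orange ones around it. The spout is at q≈9° with the tap axis at about (.652,−.045). I'll straddle the bar with open fingers and sweep it to about 80°.

Run:
```python
from h import *
np.set_printoptions(precision=3,suppress=True)
tap=np.array([.652,-.045])
def pose(q,z,r=.15,k=0):
    a=np.radians(q); return [*(tap-r*np.array([np.cos(a),np.sin(a)])),z],[180,0,q+k]
best=None
print(manip.sense()["ee_rot"])
for k in (0,-180,180):
    j=[manip.solve_ik(*pose(q,.165,k=k)) for q in (9,50,92)]
    print(k,[None if x is None else np.round(x) for x in j])
    if best is None and all(x is not None for x in j): best=k
k=best
manip.goto(*pose(9,.33,k=k))
print(manip.sense()["time_s"])
p=manip.grab_frame("wrist"); cv2.imwrite("pics/w1.png",p["pixels"])
manip.servo_line(pose(9,.165,k=k)[0],v=.2)
print(manip.sense()["force"])
for q in (25,40,55,70,82,91):
    po,o=pose(q,.165,k=k)
    if manip.servo_line(po,ori=o,v=.12,stop_force=15): print("stopped",q);break
    print(q,manip.sense()["force"])
po=manip.sense()["tcp_pos"]
p=manip.grab_frame("top"); cv2.imwrite("pics/top1.png",p["pixels"])
for o in manip.mark_of("spout_mouth",p)+manip.mark_of("spout_bar",p): print(o["conf"],at_z(p,o["centre"],.15),at_z(p,o["centre"],.2))
print(manip.sense()["time_s"])
```

```text
[179.994   0.002 163.343]
0 [array([-38.,   4.,  45., 109.,  -3.,  68., -73.]), array([-26.,  15.,  46., 100., -12.,  70., -17.]), array([-23.,  33.,  54.,  84., -27.,  76.,  35.])]
-180 [array([-38.,   4.,  45., 109.,  -3.,  68., 107.]), array([ 67.,  26., -67.,  97.,  25.,  74., 135.]), array([ -26.,   37.,   61.,   84.,  -32.,   78., -142.])]
180 [array([-38.,   4.,  45., 109.,  -3.,  68., 107.]), array([ 67.,  26., -67.,  97.,  25.,  74., 135.]), array([ -26.,   37.,   61.,   84.,  -32.,   78., -142.])]
4.8083
[-0.352 -0.852 -0.016]
25 [-0.72  -0.342  0.457]
40 [ 0.838  0.671 -0.382]
55 [-0.567 -0.472  0.806]
70 [ 0.283 -0.394  0.689]
82 [-0.667  0.232 -0.384]
91 [-0.789 -0.25  -0.476]
0.33 [0.323 0.241 0.15 ] [0.324 0.227 0.2  ]
8.6667
```

View pics/top1.png

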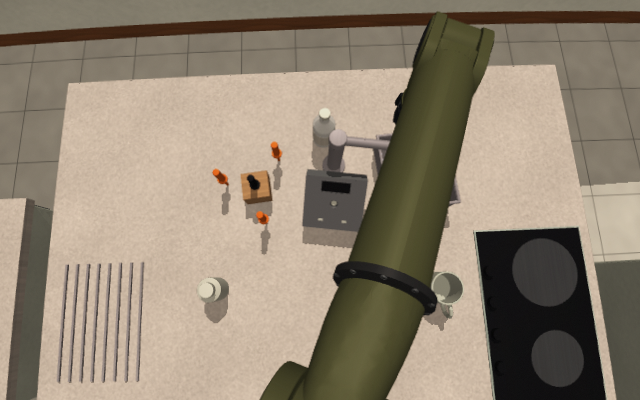

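The bar followed to about 80°, and the console's hole is now clear at (203,334). Next I'll retreat upward, check the mouth from above, and look at the console and stand with the wrist camera.

Run:
```python
from h import *
np.set_printoptions(precision=4,suppress=True)
s=manip.sense(); p0=np.array(s["tcp_pos"]); manip.servo_line([*p0[:2],.33],v=.25)
def look(p,names):
    for k,z in names:
        for o in manip.mark_of(k,p)[:4]: print(" ",k,round(o["conf"],2),np.array(o["centre"]),at_z(p,o["centre"],z))
def plane(p):
    for o in manip.cut_out("console",p)[:1]:
        P=cloud(p,cv2.erode(o["pixels"].astype(np.uint8),np.ones((5,5))).astype(bool))
        for _ in range(8):
            c0=np.median(P,0) if _==0 else P.mean(0)
            nn=np.linalg.svd(P-c0,full_matrices=False)[2][2]; nn*=np.sign(nn[2]); r=abs((P-c0)@nn)
            if _<7: P=P[r<max(.003,np.percentile(r,85))]
        print("  plane",nn,c0,"yaw",np.degrees(np.arctan2(-nn[1],-nn[0])),"tilt",np.degrees(np.arccos(nn[2])),len(P))
manip.goto([.47,-.02,.36],[180,0,22])
for n in ("wrist","top"):
    p=manip.grab_frame(n); cv2.imwrite(f"pics/{n}2.png",p["pixels"]);print(n,p["position"])
    look(p,[("reset_hole",.1),("console",0)]);plane(p)
    if n=="top": look(p,[("spout_mouth",.15),("spout_bar",.2),("basin",0)])
manip.goto([.56,.15,.30],[180,0,22])
p=manip.grab_frame("wrist"); cv2.imwrite("pics/w3.png",p["pixels"]);print(p["position"])
look(p,[("pin_collar",.065),("stand",0),("pin",.01)])
for k in("stand","pin"):
  for o in manip.cut_out(k,p)[:4]:
    P=cloud(p,o["pixels"]); print(k,o["conf"],o["centre"],np.median(P,0),P[:,2].max())
    Q=P[abs(P[:,2]-.065)<.006] if k=="stand" else P[P[:,2]>.125]
    if len(Q)>5: print(cv2.minAreaRect((Q[:,:2]*1000).astype(np.float32)),len(Q))
print(manip.sense()["time_s"])
a=cv2.imread("pics/wrist2.png");b=cv2.imread("pics/w3.png");cv2.imwrite("pics/m.png",cv2.resize(np.vstack([a,b]),(480,600),interpolation=cv2.INTER_AREA))
```

```text
wrist [0.5467 0.0112 0.5025]
  reset_hole 0.67 [116.3 355.9] [ 0.5245 -0.0368  0.1   ]
  console 0.92 [109.4 348.1] [ 0.5235 -0.035   0.    ]
  plane [-0.5655  0.0815  0.8207] [ 0.5296 -0.0363  0.1072] yaw -8.197845572316924 tilt 34.84287972480258 12900
top [0.3459 0.0154 0.996 ]
  plane [-0.671   0.1546  0.7252] [0.4819 0.0298 0.0677] yaw -12.977850878554115 tilt 43.51660841765582 32
  basin 0.15 [188.7 259.5] [0.59   0.1601 0.    ]
[0.6367 0.1792 0.4437]
  pin_collar 0.98 [207.8 309.1] [0.5032 0.1426 0.065 ]
  pin_collar 0.69 [ 80.6 244. ] [0.6069 0.2539 0.065 ]
  pin_collar 0.65 [134.7 316.9] [0.5832 0.1647 0.065 ]
  pin_collar 0.63 [ 73.4 400. ] [0.6724 0.1094 0.065 ]
  stand 0.57 [123.5 318.4] [0.5875 0.1655 0.    ]
  pin 0.95 [ 81.5 257.5] [0.6074 0.2497 0.01  ]
  pin 0.92 [125.  314.8] [0.5853 0.1692 0.01  ]
  pin 0.88 [ 75.1 390.3] [0.6716 0.109  0.01  ]
  pin 0.87 [193.3 308.8] [0.5021 0.1448 0.01  ]
stand 0.63 [121.0, 318.9] [0.5926 0.1663 0.0655] 0.06825617801082712
((586.6431884765625, 164.06106567382812), (70.4854965209961, 70.1279525756836), 6.030278205871582) 3662
stan
[... 170 characters left out ...]
 10
pin 0.89 [136.4, 316.0] [0.5908 0.1649 0.1276] 0.13737805132204073
((587.183837890625, 163.76901245117188), (17.172454833984375, 16.167707443237305), 51.11574172973633) 323
pin 0.89 [82.9, 246.0] [0.6099 0.2469 0.1114] 0.12751530556284846
((607.9552001953125, 250.70359802246094), (16.53131103515625, 15.46112060546875), 17.8231201171875) 223
pin 0.84 [74.8, 406.3] [0.6708 0.1105 0.1083] 0.1273579086961334
((673.1679077148438, 106.05361938476562), (16.454883575439453, 15.95090389251709), 14.511378288269043) 210
pin 0.68 [217.2, 307.4] [0.5026 0.145  0.0934] 0.12750496300362008
((497.3028564453125, 143.90821838378906), (15.309331893920898, 14.893631935119629), 48.85857009887695) 151
12.6417
```

View pics/m.png

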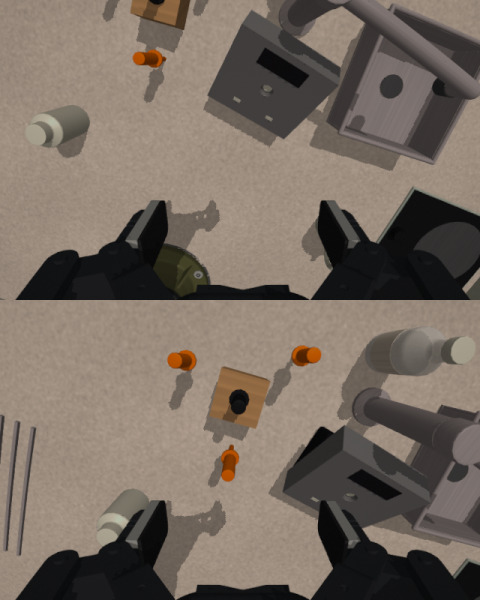

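View pics/top2.png

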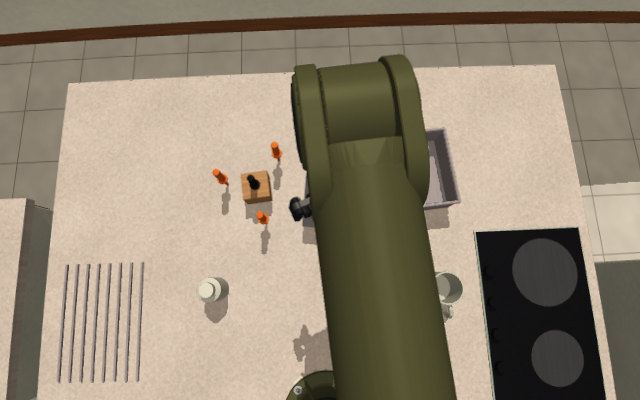

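Stand and pin agree at (.587, .164). The grasp line at 111° (yaw 22) clears all three orange pins. The wrist view shows the spout over the basin, and I'll confirm the mouth from the top while grasping.

Run:
```python
from h import *
np.set_printoptions(precision=4,suppress=True)
manip.goto([.587,.164,.19],[180,0,22])
p=manip.grab_frame("wrist")
for o in manip.cut_out("pin",p)[:4]:
    P=cloud(p,o["pixels"]);Q=P[P[:,2]>.125]
    if len(Q)>5: print("pin",cv2.minAreaRect((Q[:,:2]*1000).astype(np.float32)),Q[:,2].max())
manip.servo_line([.587,.164,.086],v=.12)
manip.grab(60); s=manip.sense(); print(s["opening"],s["finger_force"],s["force"],s["tcp_pos"],s["time_s"])
p=manip.grab_frame("top"); cv2.imwrite("pics/top3.png",p["pixels"][100:300,200:520])
for k,z in (("spout_mouth",.15),("spout_bar",.2),("basin",0),("tap_pivot",.2),("reset_hole",.1)):
    for o in manip.mark_of(k,p)[:2]: print(k,o["conf"],o["centre"],at_z(p,o["centre"],z))
for o in manip.cut_out("spout",p)[:1]:
    P=cloud(p,o["pixels"]);P=P[abs(P[:,2]-.209)<.008]; print("bar",P[:,0].min(),P[:,1].min(),np.median(P[P[:,1]<-.2],0))
a=cv2.imread("pics/top3.png");cv2.imwrite("pics/top3b.png",cv2.resize(a,(800,500)))
```

```text
pin ((498.024658203125, 144.1163330078125), (15.684675216674805, 14.646149635314941), 53.21986770629883) 0.12681573261951126
pin ((608.5558471679688, 251.35191345214844), (16.578548431396484, 16.123699188232422), 53.825679779052734) 0.12734092584331969
pin ((672.8441162109375, 106.746337890625), (15.968222618103027, 16.045209884643555), 56.586246490478516) 0.12715209033201988
pin ((587.476806640625, 164.5092010498047), (17.019086837768555, 16.647180557250977), 59.80532455444336) 0.13737942271167394
0.016732079324277 58.431639075279236 [ 1.1142 -0.38    1.7511] [0.5873 0.164  0.0863] 14.925
spout_mouth 0.72 [157.1, 418.3] [ 0.6159 -0.2457  0.15  ]
spout_bar 0.64 [145.9, 402.2] [ 0.6282 -0.196   0.2   ]
basin 0.63 [173.0, 412.2] [ 0.6177 -0.2699  0.    ]
tap_pivot 0.78 [140.2, 333.1] [ 0.6483 -0.0388  0.2   ]
reset_hole 0.78 [207.6, 336.2] [ 0.5094 -0.0441  0.1   ]
bar 0.6068931143700567 -0.25452538475548037 [ 0.618  -0.2265  0.2094]
```

View pics/top3b.png

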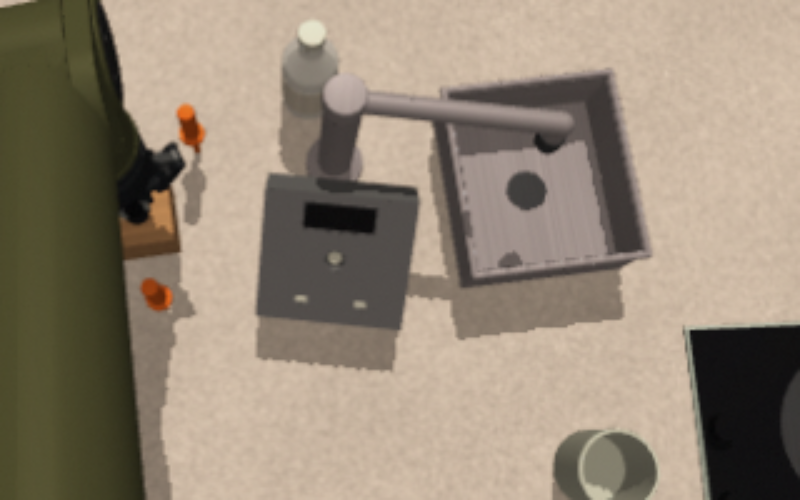

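The mouth is at (.616,−.244), well inside the basin (y −.175…−.345, x .52….70). Now I'll lift the pin, go to the tilted standoff over the hole and refine from near.

```bash
cat >> h.py <<'E'
def proj(p,X):
    Rm,t,K,k1=cam(p); c=Rm.T@(np.array(X)-t); u=c[:2]/c[2]; u=u*(1+k1*(u@u))
    return np.array([K[1,1]*u[1]+K[1,2],K[0,0]*u[0]+K[0,2]])
E
python3 - <<'E'
from h import *
np.set_printoptions(precision=4,suppress=True)
manip.servo_line([.587,.164,.27],v=.2)
s=manip.sense(); print(s["opening"],s["force"])
n=R.from_euler('z',-8.2,degrees=True).apply([-.5736,0,.8192]); L=.076
hole=np.array([.523,-.038,.1])
for g in (0,45,-45,90,-90):
    o=(R.from_euler('xyz',[180,-35,-8.2],degrees=True)*R.from_euler('z',g,degrees=True)).as_euler('xyz',degrees=True)
    js=[manip.solve_ik(hole+n*(L+d),o) for d in (.06,0,-.012)]
    print(g,o,[None if j is None else np.round(j) for j in js])
    if all(j is not None for j in js): break
manip.goto(hole+n*(L+.05),o)
s=manip.sense(); tcp=np.array(s["tcp_pos"]); print(tcp,s["ee_rot"],s["time_s"])
p=manip.grab_frame("wrist"); im=p["pixels"].copy()
tool=R.from_euler('xyz',s["ee_rot"],degrees=True).apply([0,0,1]); tip=tcp+tool*L
print("tip px",proj(p,tip),"hole px",proj(p,hole),"btn px",proj(p,hole-.006*n))
for k in ("reset_hole","pin","pin_collar"):
    for q in manip.mark_of(k,p)[:2]: print(k,q["conf"],q["centre"],at_z(p,q["centre"],.1))
for q in manip.cut_out("console",p)[:1]:
    P=cloud(p,cv2.erode(q["pixels"].astype(np.uint8),np.ones((5,5))).astype(bool))
    for i in range(8):
        c0=np.median(P,0) if i==0 else P.mean(0); nn=np.linalg.svd(P-c0,full_matrices=False)[2][2]; nn*=np.sign(nn[2]); r=abs((P-c0)@nn)
        if i<7:P=P[r<max(.002,np.percentile(r,85))]
    print("plane",nn,c0,"dist of hole est",(hole-c0)@nn,np.degrees(np.arctan2(-nn[1],-nn[0])))
r,c=proj(p,hole).astype(int); print(r,c)
r0=max(0,min(r-80,240));c0=max(0,min(c-120,400))
cv2.imwrite("pics/near.png",cv2.resize(im[r0:r0+160,c0:c0+240],(720,480),interpolation=cv2.INTER_CUBIC)); print("crop",r0,c0)
E
```

```text
0.01648210213310833 [ 0.373  -0.8015 -0.8756]
0 [180.  -35.   -8.2] [None, None, None]
45 [-153.659   -23.9275  -58.8773] [None, None, None]
-45 [153.659  -23.9275  42.4773] [None, None, None]
90 [-145.    -0.   -98.2] [None, None, None]
-90 [145.    0.   81.8] [None, None, None]Traceback (most recent call last):
  File "<stdin>", line 12, in <module>
plant.IKError: the arm cannot take that pose within its joint ranges
```

Run:
```python
from h import *
np.set_printoptions(precision=1,suppress=True)
n=R.from_euler('z',-8.2,degrees=True).apply([-.5736,0,.8192]); L=.076
hole=np.array([.523,-.038,.1])
for t in (35,30,25,20,15,10):
    for az in (-8.2,20,-40,50,-70) :
      for g in range(-180,180,30):
        rot=R.from_euler('xyz',[180,-t,az],degrees=True)*R.from_euler('z',g,degrees=True); o=rot.as_euler('xyz',degrees=True)
        a=-rot.apply([0,0,1]); b=hole-.006*n
        js=[manip.solve_ik(b+a*(L+d),o) for d in (.055,0.005,-.006)]
        if all(j is not None for j in js): print(t,az,g,"off-normal",np.degrees(np.arccos(a@n)),js[0],js[2])
    
print(manip.sense()["time_s"])
```

```text
35 -40 -180 off-normal 18.072086005488902 [-36.8 -16.8   6.7 129.6  40.6  60.7   1.2] [-46.7 -12.2  21.  131.8  46.6  53.6  -2.2]
35 -40 -150 off-normal 18.072086005488885 [-36.8 -16.8   6.7 129.6  40.6  60.7 -28.8] [-48.3 -12.4  22.6 131.8  47.   53.8 -32.5]
35 -40 -120 off-normal 18.072086005488885 [-24.4 -16.1  -4.  129.3  37.3  58.5 -56.1] [-51.  -12.8  24.9 131.9  47.7  54.3 -63. ]
35 -40 -90 off-normal 18.072086005488885 [-24.4 -16.1  -4.  129.3  37.3  58.5 -86.1] [-51.  -12.8  25.  131.9  47.7  54.3 -93. ]
35 -40 -60 off-normal 18.072086005488945 [ -24.4  -16.1   -4.   129.3   37.3   58.5 -116.1] [ -47.7  -12.3   22.   131.8   46.9   53.7 -122.4]
35 -40 -30 off-normal 18.072086005488885 [ -11.8  -16.1  -14.8  128.9   33.9   56.5 -143.1] [ -40.3  -11.4   15.2  131.6   45.2   52.6 -151.2]
35 -40 30 off-normal 18.072086005488885 [-36.8 -16.8   6.7 129.6  40.6  60.7 151.2] [-65.7 -15.7  38.  132.3  51.9  57.5 144.2]
35 -40 60 off-normal 18.072086005488924 [-36.8 -16.8   6.7 129.6  40.6  60.7 121.2] [-65.7 -15.7  38.  132.3  51.9  57.5 114.2]
35 -40 90 off-normal 18.072086005488885
[... 28230 characters left out ...]
 3.    38.6  110.5    8.6   64.9 -108.8]
10 -70 -30 off-normal 31.37008162232382 [ -46.4   -0.9   38.7  106.3   10.8   72.5 -140.9] [ -45.2    3.    40.   110.5    8.6   64.9 -138.7]
10 -70 60 off-normal 31.37008162232382 [ 58.9   5.7 -69.2 103.3  15.9  73.5 125.5] [ 56.   11.3 -67.7 107.5  22.   68.1 120.6]
10 -70 90 off-normal 31.37008162232381 [-25.2  -0.   17.5 105.7  10.3  72.4  99.3] [-23.    3.   17.  109.9   9.7  65.1 100. ]
10 -70 120 off-normal 31.37008162232382 [-28.2  -0.1  20.5 105.8  10.3  72.4  69.3] [-26.2   3.   20.2 110.    9.6  65.1  70.1]
10 -70 150 off-normal 31.37008162232382 [-30.9  -0.2  23.1 105.9  10.4  72.4  39.3] [-29.    3.   23.2 110.    9.4  65.1  40.3]
16.3417
```

The full 35° tilt is out of reach, but a pin tilt of about 17° reaches. That is about 18° off the normal, which fits, since the 8 mm shaft has a 19 mm hole only 11 mm deep. I'll move along the normal with that tilt.

```bash
cat >> h.py <<'E'
n=R.from_euler('z',-8.2,degrees=True).apply([-.5736,0,.8192]); L=.076
up=R.from_euler('z',-8.2,degrees=True).apply([.8192,0,.5736])
hole0=np.array([.523,-.038,.1])
rot=R.from_euler('xyz',[180,-17,-8.2],degrees=True)
ori=rot.as_euler('xyz',degrees=True); a=-rot.apply([0,0,1])
E
python3 - <<'E'
from h import *
np.set_printoptions(precision=4,suppress=True)
tip=hole0+.03*n-.0015*up
ok=[manip.solve_ik(x+a*L,ori) is not None for x in (tip+[0,0,.06],tip,hole0-.012*n)]; print(ok,np.degrees(np.arccos(a@n)))
assert all(ok)
manip.goto(tip+[0,0,.06]+a*L,ori)
manip.servo_line(tip+a*L,v=.15)
s=manip.sense(); tcp=np.array(s["tcp_pos"]); print(tcp,s["ee_rot"],s["time_s"],s["force"])
p=manip.grab_frame("wrist"); im=p["pixels"].copy()
tool=R.from_euler('xyz',s["ee_rot"],degrees=True).apply([0,0,1]); tp=tcp+tool*L
print("tip px",proj(p,tp),"collar",proj(p,tcp+tool*(L-.055)),"btn px",proj(p,hole0-.006*n))
for k in ("reset_hole","pin","pin_collar"):
    for q in manip.mark_of(k,p)[:2]: print(k,round(q["conf"],2),q["centre"],at_z(p,q["centre"],.1))
for q in manip.cut_out("console",p)[:1]:
    P=cloud(p,cv2.erode(q["pixels"].astype(np.uint8),np.ones((5,5))).astype(bool))
    for i in range(8):
        c0=np.median(P,0) if i==0 else P.mean(0); nn=np.linalg.svd(P-c0,full_matrices=False)[2][2]; nn*=np.sign(nn[2]); r=abs((P-c0)@nn)
        if i<7:P=P[r<max(.002,np.percentile(r,85))]
    print("plane",nn,c0,"dist of hole est",(hole0-c0)@nn,np.degrees(np.arctan2(-nn[1],-nn[0])))
r,c=proj(p,hole0).astype(int)
r0=max(0,min(r-80,240));c0=max(0,min(c-120,400))
cv2.imwrite("pics/near.png",cv2.resize(im[r0:r0+160,c0:c0+240],(720,480),interpolation=cv2.INTER_CUBIC)); print("crop",r0,c0)
E
```

```text
[True, True, True] 17.9902169624195
[ 0.4836 -0.0315  0.1967] [179.9873 -16.9914  -8.1107] 17.7917 [ 0.108  -0.0465 -0.2637]
tip px [212.0347 324.4493] collar [249.998  324.7507] btn px [180.8912 325.5087]
reset_hole 0.68 [187.1, 324.7] [ 0.5219 -0.0372  0.1   ]
reset_hole 0.23 [212.9, 322.0] [ 0.5037 -0.0327  0.1   ]
pin 0.97 [214.5, 322.2] [ 0.5025 -0.0326  0.1   ]
pin 0.88 [143.8, 40.6] [0.5847 0.1694 0.1   ]
pin_collar 0.81 [245.3, 125.8] [0.5003 0.1147 0.1   ]
pin_collar 0.78 [38.6, 132.9] [0.6504 0.0871 0.1   ]
plane [-0.5677  0.0811  0.8192] [ 0.5343 -0.0393  0.1108] dist of hole est -0.002363950178926548 -8.132018673937242
crop 105 205
```

View pics/near.png

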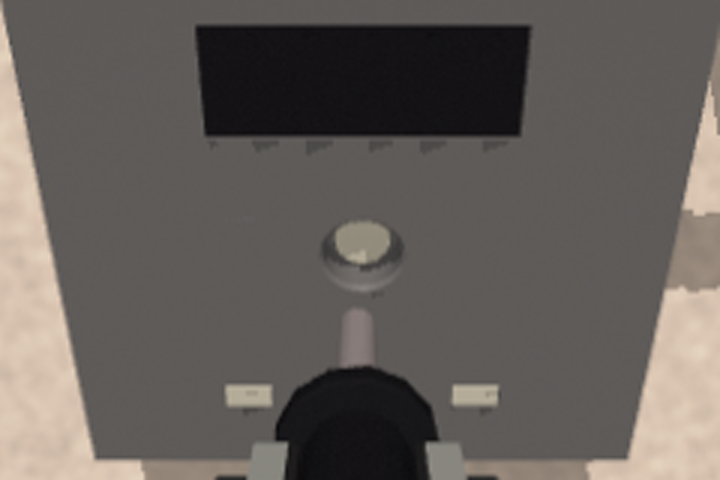

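The near view shows the pin tip at about (209,324), the hole ring at (190,326) and the button disc at (186,326), just up-slope of the tip. Plane and ring together give hole = (.5193,−.0383,.1). Now I'll press along the normal.

Run:
```python
from h import *
np.set_printoptions(precision=4,suppress=True)
hole=np.array([.5193,-.0383,.1]); lat=-.0015*up
dep=lambda: (np.array(manip.sense()["tcp_pos"])-a*L-hole)@n*1000
manip.servo_line(hole+.004*n+lat+a*L,v=.08)
f0=np.array(manip.sense()["force"])
st=manip.servo_line(hole-.0135*n+lat+a*L,v=.012,stop_force=9)
print(st,"depth mm",dep(),(np.array(manip.sense()["force"])-f0),"n-comp",(np.array(manip.sense()["force"])-f0)@n)
p=manip.grab_frame("wrist"); cv2.imwrite("pics/press.png",cv2.resize(p["pixels"][105:265,205:445],(600,400),interpolation=cv2.INTER_CUBIC))
s=manip.sense();print(s["tcp_pos"],s["opening"],s["time_s"],[ (round(q["conf"],2),np.round(q["centre"])) for q in manip.mark_of("pin",p)[:1]])
```

```text
True depth mm -10.701798010382019 [-3.48   -0.7187  6.6632] n-comp 7.3754153475198345
[ 0.5022 -0.0358  0.1632] 0.0166202146714737 19.6917 [(0.96, array([214., 322.]))]
```

View pics/press.png

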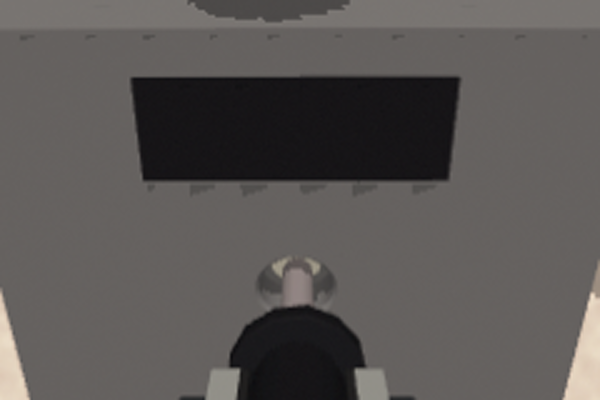

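The tip is in the hole at 10.7 mm depth with 7.4 N. I'll nudge a little to be sure of the bottom, hold, and withdraw.

Run:
```python
from h import *
np.set_printoptions(precision=4,suppress=True)
hole=np.array([.5193,-.0383,.1])
s=manip.sense(); t=np.array(s["tcp_pos"]); print("held f",s["force"])
st=manip.servo_line(t-.0008*n,v=.01,stop_force=10)
s=manip.sense(); print(st,"f",s["force"],np.array(s["force"])@n,"depth",(np.array(s["tcp_pos"])-a*L-hole)@n*1000)
manip.dwell(.35)
manip.servo_line(t+.03*n,v=.06)
manip.servo_line(t+.03*n+[0,0,.10],v=.2)
manip.goto([.587,.164,.25],[180,0,22])
s=manip.sense(); tcp=np.array(s["tcp_pos"]); print(s["tcp_pos"],s["ee_rot"],s["opening"],s["time_s"],s["force"])
p=manip.grab_frame("wrist")
print("pred tip",proj(p,tcp-[0,0,L]),"stand",proj(p,[.587,.164,.065]))
print([(k,round(q["conf"],2),np.round(q["centre"])) for k in("pin","pin_collar") for q in manip.mark_of(k,p)[:4]])
for k in("stand","pin"):
  for q in manip.cut_out(k,p)[:2]:
    P=cloud(p,q["pixels"]); print(k,np.round(q["centre"]),np.median(P,0))
    if k=="stand":
        Q=P[abs(P[:,2]-.065)<.006]
        if len(Q)>5: print(cv2.minAreaRect((Q[:,:2]*1000).astype(np.float32)),len(Q))
r,c=proj(p,[.587,.164,.1]).astype(int); r0=max(0,min(r-100,200));c0=max(0,min(c-150,340))
cv2.imwrite("pics/ins.png",cv2.resize(p["pixels"][r0:r0+200,c0:c0+300],(750,500),interpolation=cv2.INTER_CUBIC)); print("crop",r0,c0)
```

```text
held f [-2.8317  0.0482  5.1346]
False f [-4.2547 -0.245   6.201 ] 7.475318020190399 depth -10.91318220236326
[0.5867 0.162  0.2494] [179.9188   0.0867  21.8574] 0.016300178748013323 22.5833 [ 0.4644 -0.6693 -0.4055]
pred tip [212.0383 323.8605] stand [170.4165 321.7384]
[('pin', 0.79, array([108., 256.])), ('pin', 0.75, array([101., 401.])), ('pin', 0.59, array([212., 321.])), ('pin_collar', 0.96, array([255., 323.])), ('pin_collar', 0.71, array([114., 238.])), ('pin_collar', 0.6, array([108., 414.])), ('pin_collar', 0.15, array([214., 322.]))]
stand [164. 322.] [0.5915 0.1644 0.0653]
((586.53125, 163.968017578125), (70.48191833496094, 70.19673919677734), 6.0606303215026855) 5226
stand [250. 633.] [ 0.6423 -0.0288  0.1959]
pin [296. 322.] [0.5928 0.1646 0.2818]
pin [112. 422.] [0.6724 0.1116 0.1033]
crop 80 171
```

View pics/ins.png

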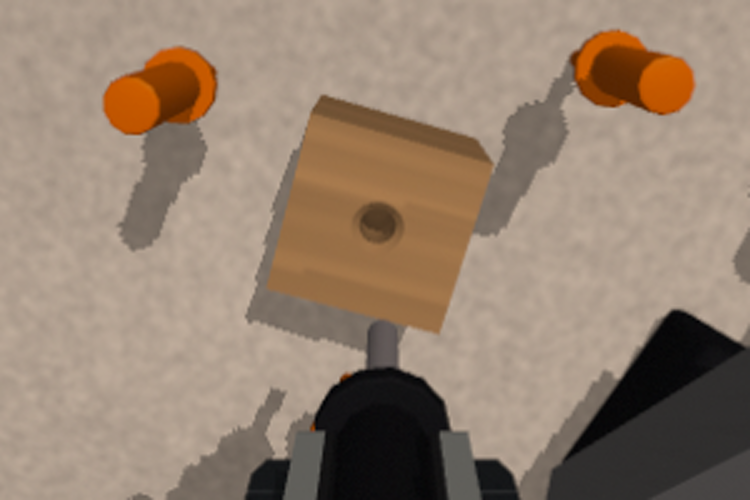

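The force rose 1.7 N over 0.2 mm, a hard stop, so the button was fully down and was held. The pin hangs straight, with its tip at (212,324) as predicted, and the stand hole is at (170,322). Inserting.

Run:
```python
from h import *
np.set_printoptions(precision=4,suppress=True)
manip.servo_line([.587,.164,.152],ori=[180,0,22],v=.12)
manip.dwell(.15); s=manip.sense(); print(s["tcp_pos"],s["ee_rot"])
print(manip.servo_line([.587,.164,.095],v=.06,stop_force=10)); s=manip.sense(); print(s["tcp_pos"],s["force"])
if s["tcp_pos"][2]<.1:
    print(manip.servo_line([.587,.164,.081],v=.02,stop_force=5)); s=manip.sense(); print(s["tcp_pos"],s["force"],s["time_s"])
```

```text
[0.5877 0.1642 0.1531] [179.9921  -0.1109  21.9973]
False
[0.5874 0.1641 0.0955] [ 0.678   0.1165 -0.1112]
True
[0.5871 0.164  0.0863] [-0.2771  0.2081  3.7963] 25.55
```

Seated at the original height (.0863). Releasing, retreating and checking.

Run:
```python
from h import *
np.set_printoptions(precision=4,suppress=True)
manip.let_go(); manip.dwell(.2)
manip.servo_line([.587,.164,.26],v=.15)
p=manip.grab_frame("wrist")
for q in manip.cut_out("pin",p)[:4]:
    P=cloud(p,q["pixels"]); Q=P[P[:,2]>.125]
    if len(Q)>5: print(np.round(q["centre"]),cv2.minAreaRect((Q[:,:2]*1000).astype(np.float32)),P[:,2].max())
w=p["pixels"]
manip.goto([.3,.5,.3],[180,0,60])
p=manip.grab_frame("top")
for k,z in (("spout_mouth",.15),("mug",0),("cartridge",0),("soap",0),("pin_collar",.065)):
    for q in manip.mark_of(k,p)[:1 if k!="pin_collar" else 4]: print(k,round(q["conf"],2),at_z(p,q["centre"],z))
cv2.imwrite("pics/end.png",np.vstack([cv2.resize(w[40:240,200:440],(360,300)),cv2.resize(p["pixels"][100:300,190:470],(360,257))]))
s=manip.sense();print(s["time_s"],s["force"])
```

```text
[176. 326.] ((587.0143432617188, 164.4658660888672), (16.558095932006836, 16.984907150268555), 18.66520118713379) 0.13749458775208867
[116. 242.] ((608.8357543945312, 251.21865844726562), (15.954324722290039, 15.3267240524292), 15.473665237426758) 0.12715858998573704
[258. 308.] ((497.1477355957031, 143.8146209716797), (16.076881408691406, 15.700462341308594), 1.6370139122009277) 0.1269178284096309
[156. 326.] ((581.7865600585938, 162.31375122070312), (5.708976745605469, 16.60064697265625), 22.06968116760254) 0.13607454034354882
spout_mouth 0.69 [ 0.6156 -0.2544  0.15  ]
mug 0.83 [ 0.3029 -0.2973 -0.    ]
cartridge 0.92 [0.3166 0.2736 0.    ]
soap 0.89 [ 0.7392 -0.0304  0.    ]
pin_collar 0.67 [0.6637 0.1021 0.065 ]
pin_collar 0.63 [0.6057 0.2524 0.065 ]
pin_collar 0.62 [0.5781 0.1647 0.065 ]
pin_collar 0.49 [0.4969 0.146  0.065 ]
29.7667 [ 0.0163 -0.5034  0.2768]
```

View pics/end.png

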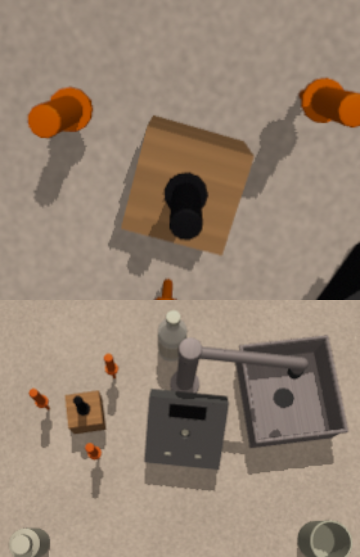

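The pin is home and upright: its handle top is at z=.1375 and (.587,.164), as before. The spout mouth is over the basin and the bystanders have not moved.

```bash
python3 -c "
from plant import manip
print(manip.finish_job())"
```

```text
the job is handed in; nothing more can be done
None
```

The job is handed in: the spout's mouth rests over the basin, the button was pressed fully down with the pin and held for about half a second, and the pin is back home and upright. The mug, cartridge, soap bottle and orange look-alikes were left where they stood.

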